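# Shut the tortilla warmer and switch it on at its locking toggle

### The arm

A 6-joint arm with a two-finger parallel gripper is mounted at the origin on the work surface. World frame = base frame: x ahead of the robot, y to its left, z up, the work surface at z = 0. Lengths are in m, angles in rad, forces in N, time in s.
With the tool pointing down it reaches from about 0.3 to 0.875 m from the base axis. Payload 6.4 kg.
Tool frame: the origin (TCP) lies between the finger pads; the fingertips stand 14 mm ahead of it and the grasp point (between the pads) lies 5 mm behind it; x points along the fingers, z is the direction in which the jaws open and shut, and the axes are right-handed (so a half turn about x gives the same grasp; the last joint's range is limited). The gripper opens to 88 mm and grips with 3 to 60 N. Pads are 18 mm wide; open, the fingers measure 123 mm over their backs; the gripper's body (75 mm by 187 mm) begins 45 mm behind the grasp point.
Start: joints at [-1.363, 0.181, 1.607, -0, 1.354, -0.206], TCP at [0.231, -0.526, 0.219] pointing down, gripper open.
Joint ranges: [-2.99, 2.99], [-0.89, 2.07], [0.3, 2.58], [-1.14, 4.28], [0, 2.63], [-3.12, 3.12]. Speed limits (rad/s): [2.57, 2.57, 3.01, 3.14, 3.14, 3.14].

### API

Orientations are given as a unit quaternion [w, x, y, z].
In Python, from cell import * gives the robot as it stands.
- The arm moves only by the shell command python3 -m creep 'ROWS' [FORCE]. ROWS is JSON, a list of rows, each a list of 7 numbers: the closure, from 0 (fully open) to 1 (shut), then the shift along the tool's x, y, z in mm, then the turn, a rotation vector about the tool's x, y, z in rad. In form: [[grip, dx, dy, dz, rx, ry, rz], ...]. A call has exactly 8 rows; each row shifts and turns the commanded pose from where the row before left it, along the tool's axes as they then stand; what a row does not reach is not made up. A row lasts 1/8 s, in which the tool goes at most 62.5 mm and 10.7 degrees, less where a joint would pass 70% of its speed; a pose out of reach is approached as far as the arm can. A call with a gripper value outside its range is refused whole. The fingers move at their own pace and stop on an object; FORCE is the grip in N (left out, the last holds). Time passes only in rows, so rows that do not move let the fingers close, or fill a call up. It gives the time, the measured TCP pose, the force and the opening at its end, in the units of the state.
- read_state(): the state, without advancing time (a new reading comes with each control period).
- get_image(name): name is "scene" or "top" or "wrist"; returns (picture, depth): 384x512x3 uint8, red, green, blue; 384x512 float32, m along the optical axis (not along the pixel's ray), 0 where there is no reading.
- get_calibration(name): a dict with "camera_matrix" (3x3 intrinsics, pixels), "cam_to_world" (4x4, takes a point from camera to world coordinates). Camera axes: x right, y down, z forward; pixel columns grow to the right and rows downward; lengths in m; the calibration is good to about 2 mm. A picture is of the moment at which its call begins: read the wrist's pose just before it. get_calibration takes no time and is no camera call; for the wrist camera it gives the pose at the moment of the call.
- finish_job(): hands the job in, once; it reports no verdict.
Trained networks look in the newest picture that a camera, given by its name, has taken for a name from the list of things; names that differ only in an ending like _2 or _b are one class to them, and where a whole thing is asked for, a point or a joint stands for the part that bears it (a point fixed in the world has none). Each returns a list of dicts, best first, with "confidence" (0 to 1); they miss things now and then, are a little off and sometimes report something else, mostly with a low value. They report only what shows in the picture. A call takes as long as a camera call.
- regions_of(camera, thing): "pixels" (384x512 bool, what is visible of it) and "extent" ([left, top, width, height] in pixels, round what is visible of it).
The state is a dict: "time": time; "joint_positions": joint angles; "qd": joint speeds; "effort": joint torques, N m; "ee_pos": TCP position; "ee_rot": TCP orientation; "ft_force": force on the tool from outside, world axes, zero at the start; "ft_torque": the same for the moment, N m; "finger_gap": finger opening in m.
Only numpy, scipy, OpenCV 4.12 (cv2) and the standard library are available. Lean on these libraries where they do the work, as an engineer would, in place of code of your own. Each camera call takes 0.05 s, during which the arm holds its last target.

### The job

Lift the knee of the tortilla warmer's folding lid stay past its centre to unlock it, and lower the lid gently until it is fully shut. Then switch the warmer on: pull the locking toggle bat outward along its own length, flip it over to the far side, away from the robot's side of the warmer, and let it spring back in so that it is locked there. Leave the jar, the salt cellar, the spatula and the mug around it where they are.

Things in the scene. Friction and masses are not known exactly. Their poses are not given: they have to be found in the camera images.
- warmer: Tortilla warmer fixed to the counter: an open-topped steel box 180 (x) x 200 (y) x 100 mm high with a hinged steel lid, a folding stay on its right side (-y) and a white console on its left side (+y; console x -80..70, y 100..230 mm, top at 74 mm). Origin: centre of the box's underside, on the counter. Its x points from its front (robot side) to its back, y to its left, z up. All offsets below are in this frame.
- lid_hinge (a point): Middle of the lid's hinge axis (along the warmer's y) on the back rim, at (90, 0, 100) mm.
- lid_bar (a point): Middle of the lid's round wooden handle bar: 14 mm thick, along the warmer's y, 130 mm long with 100 mm clear between its two steel posts, parallel to the lid's free edge and 30 mm clear of it. It lies 215 mm from the hinge axis; at the start at (21, 0, 304) mm, above the raised lid's upper edge, and with the lid shut at (-125, 0, 105) mm. It can turn in the fingers as the lid comes down.
- lid (a joint): Lid hinge angle in rad: 0 as found, standing open at 70 degrees; grows as it closes; 1.222 = fully shut. Stiff hinge (0.6 N m friction): the lid (about 0.5 kg) stays about where it is left. Locked until the stay's knee is lifted.
- knee_grip (a point): Grip point on the stay's knee bar: a round wooden bar 14 mm thick sticking out 80 mm sideways (towards -y) from the knee; this point is on its axis, 52 mm out from the stay's links, at y = -166 mm of the warmer. At the start it is at (15, -166, 126) mm. The knee moves on a circle about the stay's lower pivot at (-45, -114, 80) mm, radius 75 mm, up and towards the robot as the stay folds.
- knee (a joint): Fold angle of the stay's knee in rad: 0 = locked, a little below centre against its stop; 0.175 = links in line (centre); beyond that it is unlocked and folds upward; about 2.55 with the lid shut. Little force is needed to lift it (a few N).
- toggle_pivot (a point): Axis (along the warmer's y) about which the toggle bat flips, at (-10, 175, 50) mm, inside the console.
- bat_grip (a point): Grip point on the axis of the toggle bat: a bare aluminium bat, round, standing out of the console, 20 mm thick at its top end and thinner (10 mm) below, tip 117 mm from toggle_pivot; this point is 96 mm from toggle_pivot (plus the pull). At the start the bat leans 30 degrees from upright towards the robot (warmer's -x).
- toggle (a joint): Flip angle of the bat in rad: 0 = off, leaning 30 degrees to the warmer's front; 1.047 = on, leaning 30 degrees to its back. Unpulled, it turns only about 0.06 before its lock stops it; it swings freely (light friction) once the bat is pulled out.
- bat (a joint): How far the bat is pulled outward along its own axis, in m: 0 = in (sprung: 6 N to start, 12.4 N at the full travel of 0.016); it clears the lock at about 0.010 and springs back in when let go at either end of the flip.
- jar: Bystander: clear glass jar with metal screw-top lid, 90 mm across, 150 mm tall; origin under its centre.
- salt: Bystander: white ceramic salt cellar with lid, 84 mm across, 82 mm tall; origin under its centre.
- spatula: Bystander: yellow silicone spatula 240 mm long lying on the counter in front of the warmer; origin under its middle.
- mug: Bystander: clay mug 84 mm across, 90 mm tall, in front of the warmer to the right; origin under its centre.

How it is judged:
On the way, in this order (a step that is already met when the one before it is completed fails the run):
1. the stay's knee is lifted past centre (fold angle over 0.3 rad) (value of joint knee above 0.3 rad), for 0.1 s.
2. the lid is fully shut (value of joint lid above 1.17 rad), for 0.2 s.
3. the bat is pulled outward while still on the off side (value of joint lid above 1.17 rad and value of joint bat above 0.009 m and value of joint toggle below 0.3 rad), for 0.05 s.
4. the bat is flipped to the far side and back in, locked (value of joint lid above 1.17 rad and value of joint toggle above 0.97 rad and value of joint bat below 0.003 m), for 0.2 s.
At the end, for the whole second after the job is handed in: The lid is shut (lid angle over 1.17 of 1.222 rad) and at rest, and the toggle bat is on the far side (flip angle over 0.97 of 1.047 rad), sprung back in (pulled less than 3 mm) and at rest (all of step 4 and velocity of joint lid between -0.05 and 0.05 rad/s and velocity of joint toggle between -0.05 and 0.05 rad/s); the robot touches nothing.
It fails at once if the lid is let fall or slammed (closing faster than 2.5 rad/s) (velocity of joint lid above 2.5 rad/s).
It fails at once if the warmer is switched on before the lid is shut (value of joint toggle above 0.5 rad and value of joint lid below 1.1 rad).
It fails at once if the jar, the salt cellar, the spatula or the mug is moved by more than 30 mm (distance of any of jar, salt, spatula, mug from where it was at the start of the episode above 0.03 m).
It fails at once if the glass jar, the salt cellar or the mug is tipped (angle between any of jar, salt, mug's own z axis and vertical above 0.35 rad).
It also fails if it takes over 70 s, if anything falls off the work surface, if the arm or the gripper's body presses on something with over 40 N, if the wrist force passes 120 N, or if a joint passes its speed limit or range.

## Working session

There is one attempt and no reset: what is moved stays moved. The work goes in short steps, Python scripts to look and compute and a shell command to move; the robot and the scene stay as the last step left them, time stands still between calls to the robot, and variables do not carry over. Pictures are saved under pics/ and viewed, and the job is handed in when it is done.

```bash
ls; mkdir -p pics; cat > h.py <<'E'
from cell import *
import numpy as np, cv2
from scipy.spatial.transform import Rotation as R
def save(n,name):
    p,d=get_image(n); cv2.imwrite(f'pics/{name}.png',p[:,:,::-1]); return p,d
def pts(cam,d,mask,cal=None):
    c=cal or get_calibration(cam); K=np.array(c["camera_matrix"]);T=np.array(c["cam_to_world"])
    v,u=np.nonzero(mask&(d>0)); z=d[v,u]
    P=np.stack([(u-K[0,2])/K[0,0]*z,(v-K[1,2])/K[1,1]*z,z],1)
    return P@T[:3,:3].T+T[:3,3]
E
python3 - <<'E'
from h import *
s=read_state(); print(s)
for n in ("scene","top","wrist"):
    p,d=save(n,n+"0"); c=get_calibration(n); print(n,np.round(c["camera_matrix"],1).tolist(),np.round(c["cam_to_world"],3).tolist())
    if n=="wrist": continue
    for t in ("warmer","lid_bar","knee_grip","bat_grip","jar","salt","spatula","mug"):
        for r in regions_of(n,t)[:2]:
            q=pts(n,d,r["pixels"])
            if len(q): print(t,round(r["confidence"],2),r["extent"],np.round(np.median(q,0),3),np.round(q.min(0),3),np.round(q.max(0),3))
E
```

```text
pics
{'time': 0.0, 'joint_positions': array([-1.36327148e+00,  1.81529069e-01,  1.60796138e+00, -2.72860146e-05,
        1.35379313e+00, -2.06273170e-01]), 'qd': array([ 9.69221654e-04, -9.01338957e-04, -4.52574763e-05,  1.31761113e-03,
       -1.90704489e-05, -1.43176739e-03]), 'effort': array([-2.91688375e-04, -4.33863723e+01, -3.41850328e+01,  7.02459086e-02,
        3.85018741e-02, -1.12066803e-04]), 'ee_pos': array([ 0.23110793, -0.52591189,  0.21773943]), 'ee_rot': array([ 0.59162062,  0.38703722,  0.59247992, -0.38620562]), 'ft_force': array([ 0.40363072,  0.1739235 , -1.28230924]), 'ft_torque': array([ 0.05721926, -0.02898196,  0.02861194]), 'finger_gap': 0.08825120283156022}
scene [[371.1, 0.0, 257.6], [0.0, 371.1, 189.2], [0.0, 0.0, 1.0]] [[-0.713, 0.456, -0.532, 1.161], [0.701, 0.465, -0.541, 0.67], [0.001, -0.759, -0.651, 0.942], [0.0, 0.0, 0.0, 1.0]]
warmer 0.95 [195.6, 147.6, 113.4, 129.6] [0.632 0.062 0.085] [ 0.315 -0.365 -0.005] [0.685 0.23  0.312]
warmer 0.5 [195.6, 147.6, 61.9, 94.2] [0.644 0.009 0.201] [ 0.323 -0.428 -0.008] [0.685 0.101 0.312]
lid_bar 0.66 [194.0
[... 1496 characters left out ...]
 -0.264  0.158]
salt 0.86 [143.4, 170.4, 24.5, 18.9] [0.583 0.318 0.063] [0.547 0.283 0.024] [0.625 0.359 0.087]
spatula 0.88 [220.0, 211.9, 35.7, 73.1] [0.317 0.084 0.005] [ 0.252  0.034 -0.006] [0.486 0.127 0.026]
spatula 0.29 [143.4, 167.3, 25.0, 26.7] [0.581 0.32  0.062] [ 0.544  0.283 -0.005] [0.625 0.376 0.087]
mug 0.65 [317.5, 212.0, 30.0, 33.9] [ 0.433 -0.252  0.019] [ 0.364 -0.283 -0.005] [ 0.478 -0.201  0.097]
mug 0.4 [198.7, 194.8, 6.3, 7.8] [0.516 0.169 0.144] [0.501 0.161 0.099] [0.537 0.175 0.157]
wrist [[306.9, 0.0, 251.7], [0.0, 306.9, 190.0], [0.0, 0.0, 1.0]] [[0.403, -0.877, -0.263, 0.299], [-0.915, -0.386, -0.116, -0.497], [0.0, 0.287, -0.958, 0.384], [0.0, 0.0, 0.0, 1.0]]
```

```bash
python3 - <<'E'
import cv2
a=cv2.imread('pics/scene0.png')[130:310,160:360];b=cv2.imread('pics/top0.png')[130:310,130:380]
cv2.imwrite('pics/s0c.png',cv2.resize(a,None,fx=3.3,fy=3.3,interpolation=2));cv2.imwrite('pics/t0c.png',cv2.resize(b,None,fx=3.2,fy=3.2,interpolation=2))
E
```

```text
(no output)
```

View pics/s0c.png

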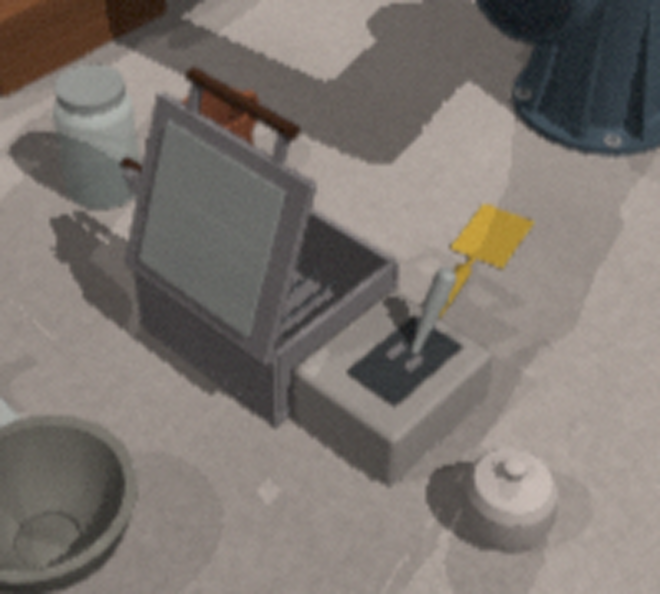

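View pics/t0c.png

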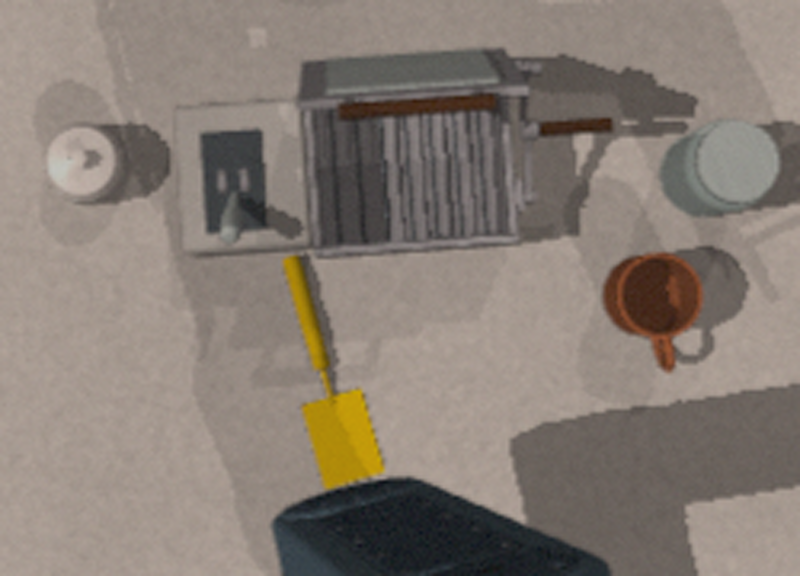

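The scene view shows the open lid with its bar, the bat leaning towards the robot and the salt cellar beside the console. The top view shows the knee bar, in crop pixels (540-610, 125), lying between the box and the jar and mug. The warmer has a small yaw, which I'll fit next.

```bash
python3 - <<'E'
from h import *
p,d=get_image("top"); c=get_calibration("top")
H,W=d.shape; m=np.zeros((H,W),bool); m[140:220,130:360]=1
P=np.full((H,W,3),np.nan); 
v,u=np.nonzero(m&(d>0)); P[v,u]=pts("top",d,m,c)
X,Y,Z=P[...,0],P[...,1],P[...,2]
k=(abs(Z-.074)<.008)&(Y>.08)&(Y<.25)&(X>.44)&(X<.68)
k=cv2.morphologyEx(k.astype(np.uint8),cv2.MORPH_OPEN,np.ones((3,3)))>0
q=P[k]; r=cv2.minAreaRect((q[:,:2]*1000).astype(np.float32)); print("console",r,np.median(q[:,2]),len(q))
pr,pg,pb=[p[...,i].astype(int) for i in range(3)]
br=(pr-pb>25)&m
for nm,kk in (("bar",br&(Z>.27)&(X>.5)&(X<.68)),("knee",br&(Z>.1)&(Z<.16)&(Y<-.1)&(Y>-.22)&(X>.54))):
    q=P[kk];mu=q.mean(0);U,S,V=np.linalg.svd(q-mu,full_matrices=False); lo=((q-mu)@V[0]);print(nm,len(q),np.round(mu,4),np.round(np.median(q[:,2]),4),V[0].round(3),lo.min(),lo.max(),np.degrees(np.arctan2(V[0,0]/V[0,1],-1)))
# box rim top z~.1
k=(abs(Z-.1)<.006)&(Y<.11)&(Y>-.11)&(X>.44)&(X<.60)
q=P[k]; print("rim",len(q),q.min(0),q.max(0)); print(cv2.minAreaRect((q[:,:2]*1000).astype(np.float32)))
for t in ("bat_grip",):
  r=regions_of("top",t)[0]; q=P[r["pixels"]]; q=q[q[:,2]>.13]; print(q.mean(0))
s,ds=get_image("scene")
for r in regions_of("scene","bat_grip")[:1]:
  q=pts("scene",ds,r["pixels"]); q=q[q[:,2]>.09]; q=q[(q[:,0]>.48)]; print(q.mean(0)); o=q[np.argsort(q[:,2])]; print(o[:10].mean(0),o[-10:].mean(0),len(o))
for t in("mug","jar"):
  r=regions_of("top",t)[0]; q=P[r["pixels"]]; print(t,[x.round(3).tolist() for x in np.nanpercentile(q,[5,95],axis=0)])
E
```

```text
console ((564.8292236328125, 162.0791015625), (150.21096801757812, 127.07957458496094), 2.0513956546783447) 0.07458026651662175 1701
bar 196 [ 0.5994 -0.0032  0.3098] 0.3099 [-0.042  0.999  0.002] -0.06344849691774117 0.06383727247442159 -177.60387550541105
knee 74 [ 0.6008 -0.1612  0.1323] 0.1324 [-0.044  0.999 -0.005] -0.032799123573518205 0.03306600652519916 -177.47110391829045
rim 345 [ 0.48484871 -0.10959561  0.09404186] [0.59977995 0.09830348 0.10589408]
((542.201171875, -5.8927764892578125), (113.41101837158203, 207.35804748535156), 0.5577822923660278)Traceback (most recent call last):
  File "<stdin>", line 18, in <module>
IndexError: list index out of range
```

```bash
cat >> h.py <<'E'
O=np.array([.578,-.003,0]); YAW=.040; RW=R.from_euler('z',YAW)
def W(x,y,z): return O+RW.apply(np.array([x,y,z])/1000)
def tool(pitch,zw):  # tool x dir: pitch deg about warmer y from straight down, positive = pointing towards +x ; zw: jaw dir in warmer
    a=np.radians(pitch); x=np.array([np.sin(a),0,-np.cos(a)]); z=np.array(zw,float); z-=x*(z@x); z/=np.linalg.norm(z)
    return RW*R.from_matrix(np.stack([x,np.cross(z,x),z],1))
def cur():
    s=read_state(); q=s['ee_rot']; return s,s['ee_pos'],R.from_quat([q[1],q[2],q[3],q[0]])
def delta(p,r,pt,rt): return (r.inv().apply(pt-p)*1000).round(1),(r.inv()*rt).as_rotvec().round(3)
E
python3 - <<'E'
from h import *
s,p,r=cur(); print(r.as_matrix().round(3))
for zw in ((1,0,0),(-1,0,0)):
    rt=tool(0,zw); g=W(15,-166,126)
    for dz in (.09,-.005+.0): print(zw,W(15,-166,126),delta(p,r,g+[0,0,dz],rt))
E
```

```text
[[-0.     0.916  0.402]
 [ 0.     0.402 -0.916]
 [-1.    -0.    -0.   ]]
(1, 0, 0) [ 0.59962623 -0.16826738  0.126     ] (array([   2.6,  481.4, -179.8]), array([-1.197, -0.   ,  0.   ]))
(1, 0, 0) [ 0.59962623 -0.16826738  0.126     ] (array([  97.6,  481.4, -179.8]), array([-1.197, -0.   ,  0.   ]))
(-1, 0, 0) [ 0.59962623 -0.16826738  0.126     ] (array([   2.6,  481.4, -179.8]), array([1.945, 0.   , 0.   ]))
(-1, 0, 0) [ 0.59962623 -0.16826738  0.126     ] (array([  97.6,  481.4, -179.8]), array([1.945, 0.   , 0.   ]))
```

```bash
cat >> h.py <<'E'
from scipy.spatial.transform import Slerp
def rows(g,path,p=None,r=None):
    """path: list of (pos,rot,n) ; prints rows with rounding feedback"""
    if p is None: _,p,r=cur()
    out=[]
    for pt,rt,n in path:
        p0,r0=p,r; rv=(r0.inv()*rt).as_rotvec()
        for i in range(1,n+1):
            a=p0+(pt-p0)*i/n; b=r0*R.from_rotvec(rv*i/n)
            d,w=delta(p,r,a,b); d=d.round(0); w=w.round(2)
            p=p+r.apply(d)/1000; r=r*R.from_rotvec(w); out.append([g]+[float(f'{x:g}') for x in d]+[float(f'{x:g}') for x in w])
    for k in range(0,len(out),8): print("[" + ",".join("["+",".join(f'{x:g}' for x in o)+"]" for o in out[k:k+8])+"]")
    print('end',p.round(4),len(out)); return p,r
E
python3 - <<'E'
from h import *
g=W(15,-166,126); rt=tool(0,(1,0,0))
rows(0,[(g+[0,0,.085],rt,14),(g-[0,0,.005],rt,2)])
E
```

```text
[[0,0,34,-13,-0.09,-0,0],[0,1,36,-10,-0.08,-0,0],[0,1,36,-6,-0.09,-0,0],[0,0,36,-4,-0.08,-0,0],[0,1,37,-1,-0.09,-0,0],[0,0,37,3,-0.08,-0,0],[0,1,36,6,-0.09,-0,0],[0,0,36,8,-0.08,-0,0]]
[[0,1,34,12,-0.09,-0,0],[0,0,34,15,-0.08,-0,0],[0,1,32,17,-0.09,-0,0],[0,0,31,20,-0.09,-0,0],[0,1,29,23,-0.08,-0,-0],[0,1,26,25,-0.09,-0,-0],[0,45,0,0,0,-0,-0],[0,45,0,0,0,-0,-0]]
end [ 0.5994 -0.1687  0.1206] 16
```

```bash
python3 -m creep '[[0,0,34,-13,-0.09,0,0],[0,1,36,-10,-0.08,0,0],[0,1,36,-6,-0.09,0,0],[0,0,36,-4,-0.08,0,0],[0,1,37,-1,-0.09,0,0],[0,0,37,3,-0.08,0,0],[0,1,36,6,-0.09,0,0],[0,0,36,8,-0.08,0,0]]' 20; python3 -m creep '[[0,1,34,12,-0.09,0,0],[0,0,34,15,-0.08,0,0],[0,1,32,17,-0.09,0,0],[0,0,31,20,-0.09,0,0],[0,1,29,23,-0.08,0,0],[0,1,26,25,-0.09,0,0],[0,0,0,0,0,0,0],[0,0,0,0,0,0,0]]'
python3 - <<'E'
from h import *
p,d=save("wrist","w1")
s,p,r=cur(); print(r.as_matrix().round(3))
g=W(15,-166,126); rows(0,[(g-[0,0,.005],tool(0,(1,0,0)),3)])
E
```

```text
time: 2.05
ee_pos: [0.4424, -0.3203, 0.2147]
ee_rot: [0.687, 0.166, 0.687, -0.166]
ft_force: [0.8, -0.2, 1.1]
finger_gap: 0.0882
time: 3.05
ee_pos: [0.599, -0.169, 0.2104]
ee_rot: [0.707, -0.015, 0.707, 0.015]
ft_force: [0.2, 0.4, 1.3]
finger_gap: 0.0881
[[-0.001 -0.042  0.999]
 [-0.     0.999  0.042]
 [-1.    -0.    -0.001]]
[[0,30,0,0,0,-0,0],[0,30,1,1,0,-0,0],[0,30,0,-0,0,-0,0]]
end [ 0.5997 -0.1683  0.1205] 3
```

View pics/w1.png

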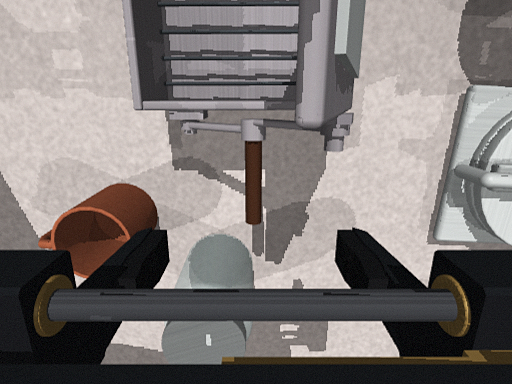

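The wrist view shows the knee bar, columns 245-262, centred between the fingers at columns 165 and 338. I'll go down and grip it.

```bash
python3 -m creep '[[0,30,0,0,0,0,0],[0,30,1,1,0,0,0],[0,30,0,0,0,0,0],[0,0,0,0,0,0,0],[0.85,0,0,0,0,0,0],[0.85,0,0,0,0,0,0],[0.85,0,0,0,0,0,0],[0.85,0,0,0,0,0,0]]' 20;  python3 -m creep '[[0.95,0,0,0,0,0,0],[0.95,0,0,0,0,0,0],[0.95,-3,0,-2,0,0,0],[0.95,-2,0,-2,0,0,0],[0.95,-3,0,-2,0,0,0],[0.95,-2,0,-2,0,0,0],[0.95,-2,0,-2,0,0,0],[0.95,-2,0,-2,0,0,0]]' 20
```

```text
time: 4.1
ee_pos: [0.6006, -0.1677, 0.1212]
ee_rot: [0.707, -0.015, 0.707, 0.015]
ft_force: [0.2, -0.3, 0.4]
finger_gap: 0.0503
time: 5.1
ee_pos: [0.5882, -0.1681, 0.1348]
ee_rot: [0.707, -0.015, 0.707, 0.015]
ft_force: [1.3, 0.1, 0.7]
finger_gap: 0.0042
```

```bash
python3 - <<'E'
from h import *
p,d=save("wrist","w2"); p,d=save("top","t2")
cv2.imwrite('pics/t2c.png',cv2.resize(p[130:260,230:380,::-1],None,fx=4,fy=4))
s=read_state();print(s['finger_gap'],s['ee_pos'],s['ft_force'])
E
```

```text
0.004757038892137563 [ 0.58830554 -0.16825248  0.13490966] [-0.81931113  1.21471345  0.51866168]
```

View pics/w2.png

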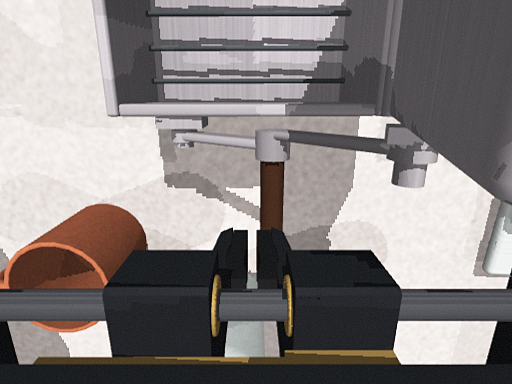

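View pics/t2c.png

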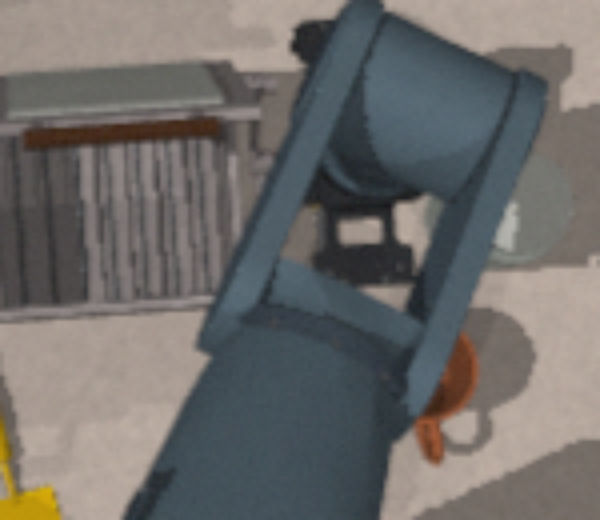

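The fingers were still closing when I lifted, so they slipped over the bar. It hasn't moved and the knee is still locked. I'll raise, open and grip again, waiting for the fingers this time.

```bash
python3 -m creep '[[0.4,-35,0,0,0,0,0],[0.4,0,0,12,0,0,0],[0.4,0,0,0,0,0,0],[0.4,0,0,0,0,0,0],[0.4,0,0,0,0,0,0],[0.4,20,0,0,0,0,0],[0.4,20,0,0,0,0,0],[0.4,12,0,0,0,0,0]]' 20;  python3 -m creep '[[0.95,0,0,0,0,0,0],[0.95,0,0,0,0,0,0],[0.95,0,0,0,0,0,0],[0.95,0,0,0,0,0,0],[0.95,0,0,0,0,0,0],[0.95,0,0,0,0,0,0],[0.95,0,0,0,0,0,0],[0.95,0,0,0,0,0,0]]' 20
```

```text
time: 6.2
ee_pos: [0.599, -0.167, 0.1148]
ee_rot: [0.706, -0.015, 0.708, 0.016]
ft_force: [-0.1, 0.3, 0.1]
finger_gap: 0.0529
time: 7.2
ee_pos: [0.6003, -0.1676, 0.1176]
ee_rot: [0.707, -0.015, 0.707, 0.015]
ft_force: [-0.0, -0.3, 0.9]
finger_gap: 0.0044
```

```bash
python3 - <<'E'
from h import *
p,d=save("wrist","w3")
s=read_state();print(s['finger_gap'],s['ee_pos'],s['ft_force'])
p,d=get_image("scene"); cv2.imwrite('pics/s3c.png',cv2.resize(p[130:270,150:300,::-1],None,fx=4,fy=4))
E
```

```text
0.0043851978576459625 [ 0.60032814 -0.16767077  0.1176085 ] [-0.1367553  -0.62623151 -1.12601649]
```

View pics/w3.png

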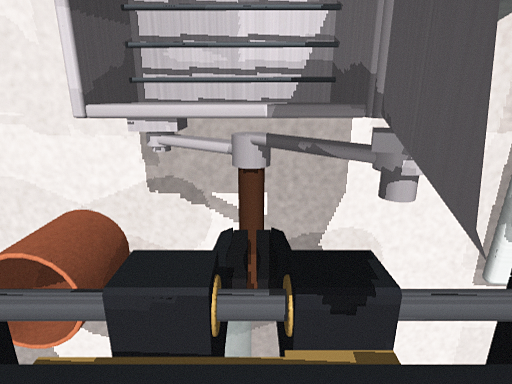

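View pics/s3c.png

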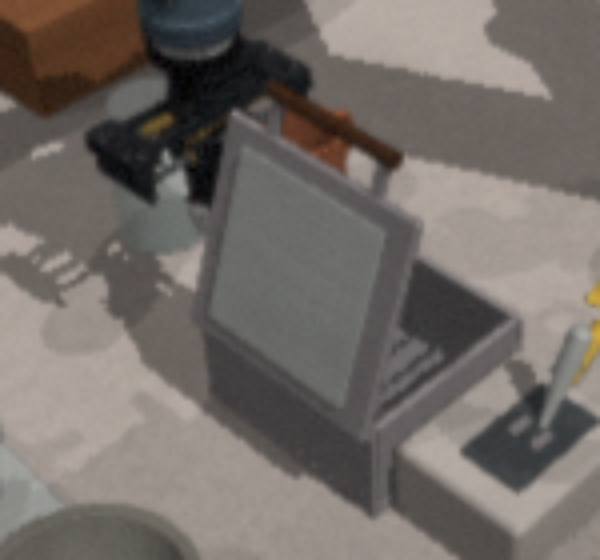

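```bash
python3 - <<'E'
from h import *
c=get_calibration("wrist");p,d=get_image("wrist")
K=np.array(c["camera_matrix"]);T=np.array(c["cam_to_world"])
def at(u,v):
    z=d[v,u]; return (T[:3,:3]@(np.array([(u-K[0,2])/K[0,0],(v-K[1,2])/K[1,1],1])*z)+T[:3,3]).round(4)
for u,v in ((250,180),(250,200),(250,220),(250,240),(251,250),(251,260),(251,270),(251,280),(235,240),(270,240),(228,235),(243,260),(262,260),(235,255)): print(u,v,p[v,u],d[v,u].round(4),at(u,v))
print(T.round(3).tolist(), read_state()['ee_pos'])
E
python3 - <<'E'
import cv2
a=cv2.imread('pics/w3.png')[120:310,190:320]; cv2.imwrite('pics/w3c.png',cv2.resize(a,None,fx=4,fy=3))
E
```

```text
250 180 [78 48 35] 0.0 [ 0.5971 -0.0934  0.283 ]
250 200 [72 45 30] 0.1585 [ 0.5984 -0.1439  0.1327]
250 220 [80 48 34] 0.162 [ 0.5989 -0.1551  0.1323]
250 240 [73 42 30] 0.166 [ 0.5994 -0.167   0.1318]
251 250 [80 52 34] 0.1681 [ 0.6002 -0.1731  0.1314]
251 260 [95 59 40] 0.1699 [ 0.6005 -0.1793  0.1313]
251 270 [99 60 38] 0.1713 [ 0.6007 -0.1853  0.1317]
251 280 [98 60 41] 0.1727 [ 0.601  -0.1915  0.1321]
235 240 [28 27 28] 0.1459 [ 0.592  -0.1584  0.15  ]
270 240 [20 20 20] 0.1465 [ 0.6086 -0.1579  0.1495]
228 235 [27 32 35] 0.1489 [ 0.5884 -0.1576  0.1466]
243 260 [18 16 20] 0.131 [ 0.5963 -0.1598  0.1661]
262 260 [26 26 29] 0.1278 [ 0.6042 -0.1578  0.1689]
235 255 [29 28 29] 0.1327 [ 0.5927 -0.1587  0.164 ]
[[0.999, 0.042, 0.013, 0.597], [0.044, -0.957, -0.287, -0.093], [0.0, 0.287, -0.958, 0.283], [0.0, 0.0, 0.0, 1.0]] [ 0.60033816 -0.16766918  0.11760503]
```

View pics/w3c.png

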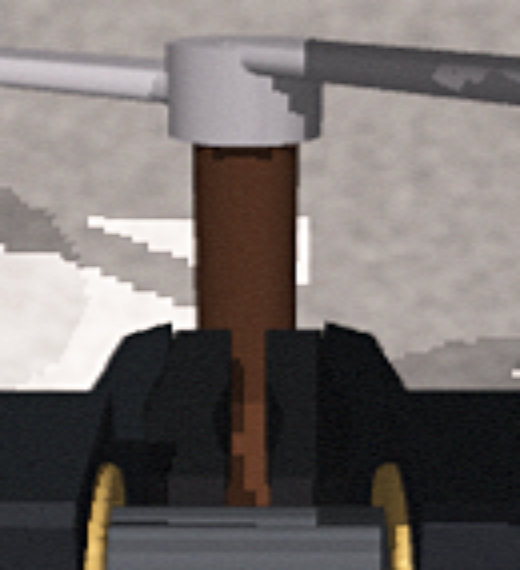

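```bash
python3 - <<'E'
from h import *
c=get_calibration("wrist");p,d=get_image("wrist")
m=np.zeros(d.shape,bool); m[222:250,212:245]=1; m[222:250,262:292]=1
m&=(p.max(2)<60)
s,pp,r=cur()
q=r.inv().apply(pts("wrist",d,m,c)-pp)*1000
print(len(q), np.percentile(q,[0,2,25,50,75,98,100],axis=0).round(1))
K=np.array(c["camera_matrix"]);T=np.array(c["cam_to_world"])
for v in range(222,286,4):
    print(v,[ (p[v,u].tolist(),float(d[v,u].round(3))) for u in (228,238,268,275)])
E
```

```text
1065 [[-45.3   5.6 -16.6]
 [-43.8   8.7 -15.6]
 [-38.7   9.4  -9.9]
 [-33.5  10.4  -3.9]
 [-27.8  10.9  10.1]
 [-11.9  11.3  15.8]
 [ -8.7  11.6  16.9]]
222 [([249, 245, 243], 0.3059999942779541), ([206, 195, 190], 0.3070000112056732), ([164, 154, 153], 0.30399999022483826), ([173, 163, 160], 0.3070000112056732)]
226 [([251, 248, 245], 0.3070000112056732), ([245, 232, 226], 0.30799999833106995), ([180, 171, 165], 0.3070000112056732), ([175, 164, 161], 0.3070000112056732)]
230 [([15, 21, 22], 0.15399999916553497), ([47, 46, 49], 0.1589999943971634), ([32, 31, 33], 0.15600000321865082), ([8, 10, 12], 0.15299999713897705)]
234 [([30, 32, 35], 0.15000000596046448), ([22, 22, 27], 0.15199999511241913), ([27, 25, 29], 0.15199999511241913), ([19, 19, 23], 0.15000000596046448)]
238 [([27, 30, 34], 0.14499999582767487), ([24, 26, 27], 0.14900000393390656), ([24, 26, 31], 0.1469999998807907), ([17, 19, 20], 0.1459999978542328)]
242 [([30, 31, 36], 0.14100000262260437), ([26, 25, 26], 0.14399999380111694), ([29, 27, 32], 0.14499999582767487), ([17, 19, 23], 0.14100000262260437)]
246 [([30, 30, 
[... 795 characters left out ...]
29, 29], 0.12399999797344208), ([27, 27, 28], 0.12399999797344208), ([19, 17, 20], 0.125)]
270 [([14, 13, 13], 0.12200000137090683), ([31, 29, 34], 0.12099999934434891), ([28, 27, 30], 0.12099999934434891), ([11, 11, 10], 0.11999999731779099)]
274 [([24, 26, 26], 0.11900000274181366), ([25, 27, 30], 0.11800000071525574), ([29, 28, 33], 0.11800000071525574), ([12, 8, 12], 0.11699999868869781)]
278 [([16, 17, 17], 0.11500000208616257), ([29, 28, 32], 0.11500000208616257), ([21, 23, 25], 0.11599999666213989), ([8, 14, 14], 0.11599999666213989)]
282 [([17, 14, 13], 0.11599999666213989), ([37, 37, 41], 0.11599999666213989), ([22, 19, 24], 0.11599999666213989), ([23, 21, 22], 0.11699999868869781)]
```

The finger tips show at depth 0.159 m, which puts them at z≈0.137, about 20 mm behind the reported TCP, although the spec says 14 mm ahead. The bar top is at z≈0.132, so the fingers closed just above it. That also explains why the gap followed the command. I'll open, go 30 mm lower and grip again.

```bash
python3 -m creep '[[0.5,0,0,0,0,0,0],[0.5,0,0,0,0,0,0],[0.5,0,0,0,0,0,0],[0.5,0,0,0,0,0,0],[0.5,10,0,0,0,0,0],[0.5,10,0,0,0,0,0],[0.5,9,0,0,0,0,0],[1,0,0,0,0,0,0]]' 20;  python3 -m creep '[[1,0,0,0,0,0,0],[1,0,0,0,0,0,0],[1,0,0,0,0,0,0],[1,0,0,0,0,0,0],[1,0,0,0,0,0,0],[1,0,0,0,0,0,0],[1,0,0,0,0,0,0],[1,0,0,0,0,0,0]]' 20
python3 - <<'E'
from h import *
save("wrist","w4")
E
```

```text
time: 8.4
ee_pos: [0.5994, -0.1672, 0.0871]
ee_rot: [0.706, -0.015, 0.708, 0.016]
ft_force: [-1.2, -0.2, -0.7]
finger_gap: 0.0362
time: 9.4
ee_pos: [0.6001, -0.1678, 0.0889]
ee_rot: [0.707, -0.015, 0.707, 0.015]
ft_force: [-5.3, -0.9, 5.0]
finger_gap: 0.0133
```

View pics/w4.png

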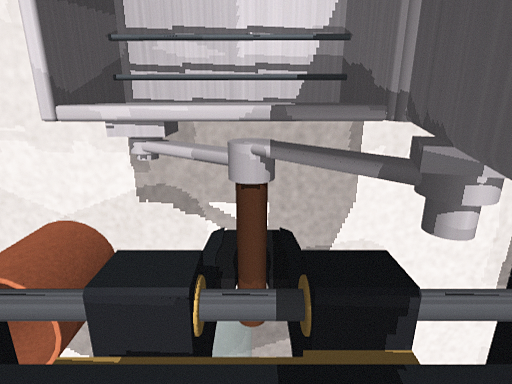

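The bar now sits between the pads (columns 237-267) with a 13 mm gap, so it is gripped and the ~34 mm TCP offset is confirmed. Next I'll lift along the arc.

```bash
python3 -m creep '[[1,-3,0,-2,0,0,0],[1,-2,0,-2,0,0,0],[1,-3,0,-2,0,0,0],[1,-2,0,-2,0,0,0],[1,-2,0,-2,0,0,0],[1,-2,0,-3,0,0,0],[1,-2,0,-3,0,0,0],[1,-2,0,-3,0,0,0]]' 20; python3 - <<'E'
from h import *
save("wrist","w5"); print(read_state()['ft_force'])
E
```

```text
time: 10.45
ee_pos: [0.5825, -0.1686, 0.1077]
ee_rot: [0.708, -0.015, 0.706, 0.015]
ft_force: [5.4, -1.2, -2.8]
finger_gap: 0.0133
[ 4.74710843 -1.60399061 -2.30398378]
```

View pics/w5.png

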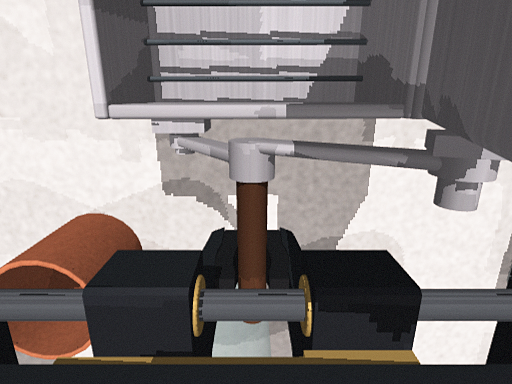

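```bash
python3 -m creep '[[0.4,0,0,0,0,0,0],[0.4,0,0,0,0,0,0],[0.4,0,0,0,0,0,0],[0.4,-30,0,0,0,0,0],[0.4,-50,0,0,0,0,0],[0.4,-55,0,0,0,0,0],[0.4,-55,0,0,0,0,0],[0.4,-40,0,0,0,0,0]]' 20; python3 - <<'E'
from h import *
pw,dw=save("wrist","w6"); pp,d=save("top","t6")
P=pts("top",d,np.ones(d.shape,bool)); 
q=P[(P[:,2]>.26)&(P[:,2]<.33)&(abs(P[:,1])<.075)&(P[:,0]>.5)&(P[:,0]<.63)]
print(len(q)); q2=q[q[:,2]>.29]; print(np.round(q2.mean(0),4),np.percentile(q2,[2,50,98],axis=0).round(4))
s=pts("scene",get_image("scene")[1],np.ones(d.shape,bool))
q=s[(s[:,2]>.28)&(s[:,2]<.33)&(abs(s[:,1])<.075)&(s[:,0]>.5)&(s[:,0]<.66)]; print(len(q),np.percentile(q,[2,50,98],axis=0).round(4))
g=W(21,0,304); print(g); rt=tool(0,(1,0,0))
rows(.4,[(g+[0,0,.034],rt,4)])
E
```

```text
time: 11.5
ee_pos: [0.5815, -0.1685, 0.3396]
ee_rot: [0.708, -0.016, 0.706, 0.015]
ft_force: [0.6, -0.4, -0.7]
finger_gap: 0.0529
470
[ 0.5899 -0.0022  0.3061] [[ 0.5819 -0.0643  0.3004]
 [ 0.5899 -0.0029  0.3064]
 [ 0.5985  0.0582  0.311 ]]
224 [[ 0.5868 -0.0648  0.2819]
 [ 0.5962  0.0029  0.3028]
 [ 0.6049  0.0617  0.3076]]
[ 0.5989832  -0.00216022  0.304     ]
[[0.4,0,42,6,0,0,0],[0.4,1,41,6,0,0,0],[0.4,-0,41,6,0,0,0],[0.4,0,42,6,0,0,0]]
end [ 0.5991 -0.002   0.3382] 4
```

View pics/w6.png

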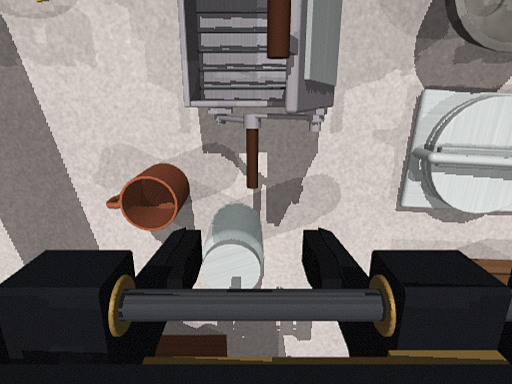

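View pics/t6.png

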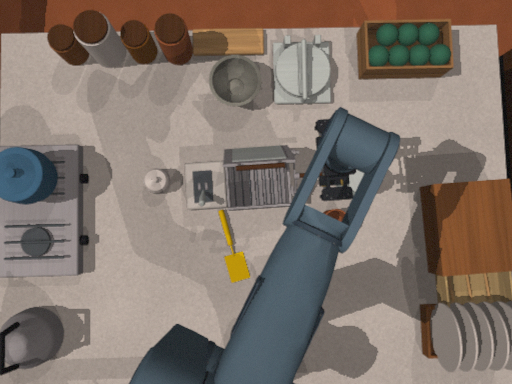

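The knee stays folded after release. The lid bar is now at warmer (12, 0, 300), 215 mm from the hinge, so the radius agrees. I'll grasp it next.

```bash
python3 - <<'E'
from h import *
g=W(12,0,300); rt=tool(0,(1,0,0))
rows(.4,[(g+[0,0,.034],rt,5),(g-[0,0,.038],rt,3)])
E
```

```text
[[0.4,1,33,3,0,0,0],[0.4,1,33,3,0,0,0],[0.4,1,34,3,0,0,0],[0.4,1,33,3,0,0,0],[0.4,1,33,3,0,0,0],[0.4,24,0,-0,0,0,0],[0.4,24,0,-0,0,0,0],[0.4,24,0,-0,0,0,0]]
end [ 0.5905 -0.0025  0.2622] 8
```

```bash
python3 -m creep '[[0.4,1,33,3,0,0,0],[0.4,1,33,3,0,0,0],[0.4,1,34,3,0,0,0],[0.4,1,33,3,0,0,0],[0.4,1,33,3,0,0,0],[0.4,24,0,0,0,0,0],[0.4,24,0,0,0,0,0],[0.4,24,0,0,0,0,0]]' 20; python3 - <<'E'
from h import *
save("wrist","w7")
E
```

```text
time: 12.65
ee_pos: [0.588, -0.0015, 0.2566]
ee_rot: [0.706, -0.015, 0.708, 0.016]
ft_force: [0.6, 0.4, 0.1]
finger_gap: 0.0533
```

View pics/w7.png

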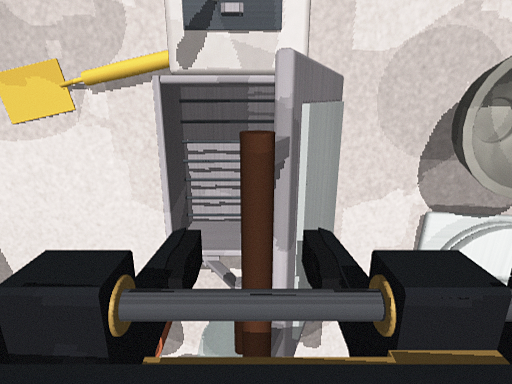

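The bar, columns 240-273, lies between the fingers. I'll close on it.

```bash
python3 -m creep '[[1,0,0,0,0,0,0],[1,0,0,0,0,0,0],[1,0,0,0,0,0,0],[1,0,0,0,0,0,0],[1,0,0,0,0,0,0],[1,0,0,0,0,0,0],[1,0,0,0,0,0,0],[1,0,0,0,0,0,0]]' 15; python3 - <<'E'
from h import *
s,p,r=cur(); print(s['finger_gap'],p,s['ft_force'])
wp=RW.inv().apply(p-O)*1000; print(wp)
b=wp+r.as_matrix()[:,0]*-38; print('bar est',b)
# arc
hx,hz=90,100; Rr=215; a0=np.arctan2(b[2]-hz,b[0]-hx); a1=np.radians(178.9); print(np.degrees(a0))
n=24; path=[]
for i in range(1,n+1):
    f=i/n;a=a0+(a1-a0)*f; rt=tool(30*f,(1,0,0)); bp=W(hx+Rr*np.cos(a),0,hz+Rr*np.sin(a)); path.append((bp+rt.as_matrix()[:,0]*.038,rt,1))
rows(1,path)
E
```

```text
time: 13.7
ee_pos: [0.5895, -0.0021, 0.2601]
ee_rot: [0.707, -0.015, 0.707, 0.015]
ft_force: [1.9, 0.5, 3.0]
finger_gap: 0.0128
0.012824518875706454 [ 0.58953642 -0.00206054  0.26011428] [1.8702144  0.47575304 3.00336388]
[ 11.56476461   0.47737856 260.11427887]
bar est [ 11.52600699   0.48556197 298.11425822]
111.60875226428969
[[1,2,-0,-10,0,-0.02,0],[1,5,-0,-8,0,-0.02,0],[1,4,-0,-9,0,-0.02,0],[1,5,-0,-8,0,-0.03,0],[1,5,-0,-9,0,-0.02,-0],[1,6,-0,-8,0,-0.02,-0],[1,5,-0,-8,0,-0.02,-0],[1,6,-0,-8,0,-0.02,-0]]
[[1,6,-0,-8,0,-0.02,-0],[1,7,-0,-7,0,-0.03,-0],[1,6,-0,-8,0,-0.02,-0],[1,7,-0,-7,0,-0.02,-0],[1,7,-0,-7,0,-0.02,-0],[1,7,-0,-7,0,-0.02,-0],[1,8,-0,-6,0,-0.03,-0],[1,7,-0,-7,0,-0.02,-0]]
[[1,8,-0,-6,0,-0.02,-0],[1,8,-0,-6,0,-0.02,-0],[1,8,-0,-6,0,-0.02,-0],[1,8,-0,-5,0,-0.02,-0],[1,9,-0,-6,0,-0.03,-0],[1,9,-0,-5,0,-0.02,-0],[1,8,-0,-5,0,-0.02,-0],[1,10,-0,-4,0,-0.02,-0]]
end [ 0.4726 -0.0071  0.0709] 24
```

```bash
python3 -m creep '[[1,2,0,-10,0,-0.02,0],[1,5,0,-8,0,-0.02,0],[1,4,0,-9,0,-0.02,0],[1,5,0,-8,0,-0.03,0],[1,5,0,-9,0,-0.02,0],[1,6,0,-8,0,-0.02,0],[1,5,0,-8,0,-0.02,0],[1,6,0,-8,0,-0.02,0]]' 15; python3 - <<'E'
from h import *
save("wrist","w8")
E
```

```text
time: 14.7
ee_pos: [0.5253, -0.0049, 0.2164]
ee_rot: [0.765, -0.014, 0.643, 0.016]
ft_force: [7.7, -1.3, -4.5]
finger_gap: 0.0127
```

View pics/w8.png

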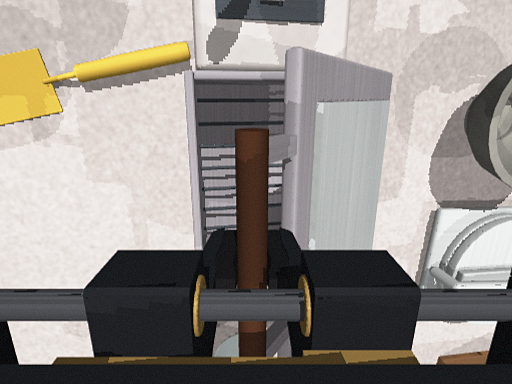

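The bar is still gripped and the lid is coming down, with forces under 10 N. I'll carry on along the arc.

```bash
python3 -m creep '[[1,6,0,-8,0,-0.02,0],[1,7,0,-7,0,-0.03,0],[1,6,0,-8,0,-0.02,0],[1,7,0,-7,0,-0.02,0],[1,7,0,-7,0,-0.02,0],[1,7,0,-7,0,-0.02,0],[1,8,0,-6,0,-0.03,0],[1,7,0,-7,0,-0.02,0]]' 15; python3 - <<'E'
from h import *
s,p,r=cur(); print(s['ft_force'])
b=RW.inv().apply(p-r.as_matrix()[:,0]*.038-O)*1000; print('bar est',b, np.hypot(b[0]-90,b[2]-100))
E
```

```text
time: 15.75
ee_pos: [0.4841, -0.0067, 0.1503]
ee_rot: [0.82, -0.012, 0.572, 0.017]
ft_force: [10.4, 1.3, -2.5]
finger_gap: 0.0133
[10.36616206  1.3227386  -2.49262121]
bar est [-1.07097548e+02  3.09386172e-02  1.85921247e+02] 215.0114048569622
```

```bash
python3 -m creep '[[1,8,0,-6,0,-0.02,0],[1,8,0,-6,0,-0.02,0],[1,8,0,-6,0,-0.02,0],[1,8,0,-5,0,-0.02,0],[1,9,0,-6,0,-0.03,0],[1,9,0,-5,0,-0.02,0],[1,8,0,-5,0,-0.02,0],[1,10,0,-4,0,-0.02,0]]' 15; python3 - <<'E'
from h import *
s,p,r=cur(); print(s['ft_force'])
b=RW.inv().apply(p-r.as_matrix()[:,0]*.038-O)*1000; print('bar est',b, np.hypot(b[0]-90,b[2]-100))
E
```

```text
time: 16.75
ee_pos: [0.4724, -0.0073, 0.0707]
ee_rot: [0.865, -0.011, 0.501, 0.018]
ft_force: [1.1, 2.9, 21.8]
finger_gap: 0.0129
[ 1.09693229  2.93422553 21.77350848]
bar est [-1.24653061e+02 -7.43559097e-02  1.03653727e+02] 214.6841545190506
```

The lid is pressed shut: 22 N upward on the tool, with the bar at z≈104 mm. I'll hold briefly, release slightly, back off along the fingers and look.

```bash
python3 -m creep '[[1,0,0,0,0,0,0],[0.72,0,0,0,0,0,0],[0.72,0,0,0,0,0,0],[0.72,0,0,0,0,0,0],[0.72,-25,0,0,0,0,0],[0.5,-50,0,0,0,0,0],[0.3,-55,0,0,0,0,0],[0.3,-55,0,0,0,0,0]]' 15; python3 - <<'E'
from h import *
s,p,r=cur(); print(s['ft_force'],s['finger_gap'],s['joint_positions'].round(2))
save("wrist","w9"); p,d=save("scene","s9"); cv2.imwrite('pics/s9c.png',cv2.resize(p[130:310,160:360,::-1],None,fx=3.3,fy=3.3))
q=pts("scene",d,np.ones(d.shape,bool)); wq=RW.inv().apply(q-O)*1000
l=wq[(abs(wq[:,1])<80)&(wq[:,0]>-80)&(wq[:,0]<80)&(wq[:,2]>60)&(wq[:,2]<200)]
for x0 in range(-80,80,20):
  k=l[(l[:,0]>=x0)&(l[:,0]<x0+20)]; print(x0,len(k),np.median(k[:,2]).round(1))
E
```

```text
time: 17.75
ee_pos: [0.379, -0.0104, 0.2322]
ee_rot: [0.865, -0.011, 0.502, 0.019]
ft_force: [1.0, -1.2, 1.2]
finger_gap: 0.0524
[ 0.99581274 -1.16080657  1.1904596 ] 0.05241195060650431 [-0.66 -0.87  2.42  0.35  1.2  -0.77]
-80 160 111.2
-60 187 112.3
-40 194 112.4
-20 204 112.4
0 205 112.3
20 206 112.2
40 224 112.3
60 251 112.1
```

View pics/s9c.png

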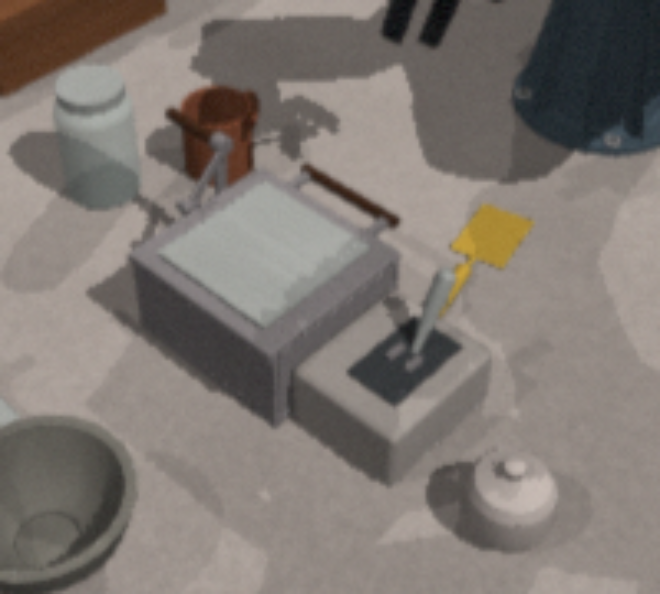

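View pics/w9.png

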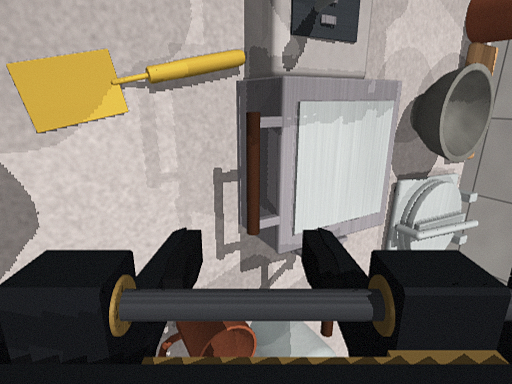

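The lid top reads 112 mm high everywhere, so it is flat and shut. The scene crop shows the bat at about (435, 310), still leaning towards the robot. Next I'll turn the jaws to warmer y and approach along the bat axis, above its tip.

```bash
python3 - <<'E'
from h import *
def bat(r,th): # th lean to back deg
    a=np.radians(th); return W(-10+r*np.sin(a),175,50+r*np.cos(a))
rt=tool(30,(0,1,0)); s,p,r=cur()
print(delta(p,r,bat(96,-30)-rt.as_matrix()[:,0]*.090,rt), delta(p,r,p,tool(30,(0,-1,0))))
rows(.3,[(bat(96,-30)-rt.as_matrix()[:,0]*.090,rt,13)])
p,d=get_image("scene"); q=pts("scene",d,np.ones(d.shape,bool)); w=RW.inv().apply(q-O)*1000
k=w[(abs(w[:,1]-175)<20)&(w[:,2]>85)&(w[:,2]<170)&(w[:,0]>-100)&(w[:,0]<0)]
for z in range(85,165,8):
  j=k[(k[:,2]>=z)&(k[:,2]<z+8)]
  if len(j): print(z,len(j),j.mean(0).round(1),np.ptp(j,0).round(1),'pred axis x',round(-10-(z+4-50)*.577,1))
E
```

```text
(array([ 69.9, 176.9,  68.1]), array([-1.564e+00,  1.000e-03,  1.300e-02])) (array([0., 0., 0.]), array([ 1.578e+00,  1.300e-02, -1.000e-03]))
[[0.3,5,14,5,-0.12,0,0],[0.3,6,12,7,-0.12,-0,0],[0.3,5,12,8,-0.12,-0,0],[0.3,6,11,10,-0.12,-0,0],[0.3,5,10,11,-0.12,-0,0],[0.3,5,8,12,-0.12,-0,0.01],[0.3,6,7,13,-0.12,-0,-0],[0.3,5,5,14,-0.12,-0,-0]]
[[0.3,6,4,14,-0.12,-0,-0],[0.3,5,1,14,-0.12,0,-0],[0.3,6,0,15,-0.12,0,0],[0.3,5,-2,14,-0.12,0,0],[0.3,5,-3,14,-0.12,0,0]]
end [0.4679 0.1673 0.2114] 13
85 9 [-28.2 174.8  89.2] [ 7.9 10.   7.8] pred axis x -32.5
93 10 [-32.9 175.7  97.2] [ 7.6 10.1  7.4] pred axis x -37.1
101 10 [-37.4 176.3 104.9] [13.9 13.2  4.6] pred axis x -41.7
109 15 [-39.9 176.  112.9] [22.  14.2  7.3] pred axis x -46.4
117 18 [-45.1 175.9 121. ] [20.2 19.   7.5] pred axis x -51.0
125 16 [-47.2 176.5 129.2] [11.1 15.8  7.6] pred axis x -55.6
133 20 [-53.1 176.7 137.4] [16.5 20.2  7.7] pred axis x -60.2
141 22 [-58.  176.2 145.9] [22.3 19.6  7. ] pred axis x -64.8
149 10 [-61.7 173.8 151. ] [10.1 11.7  4.3] pred axis x -69.4
```

```bash
python3 -m creep '[[0.3,5,14,5,-0.12,0,0],[0.3,6,12,7,-0.12,0,0],[0.3,5,12,8,-0.12,0,0],[0.3,6,11,10,-0.12,0,0],[0.3,5,10,11,-0.12,0,0],[0.3,5,8,12,-0.12,0,0],[0.3,6,7,13,-0.12,0,0],[0.3,5,5,14,-0.12,0,0]]' 60; python3 -m creep '[[0.3,6,4,14,-0.12,0,0],[0.3,5,1,14,-0.12,0,0],[0.3,6,0,15,-0.12,0,0],[0.3,5,-2,14,-0.12,0,0],[0.3,5,-3,14,-0.12,0,0],[0.3,0,0,0,0,0,0],[0.3,0,0,0,0,0,0],[0.3,0,0,0,0,0,0]]'; python3 - <<'E'
from h import *
s,p,r=cur(); print(s['joint_positions'].round(2), p.round(4))
save("wrist","w10")
a=np.radians(-30);G=W(-10+96*np.sin(a),176,50+96*np.cos(a)); rt=tool(30,(0,1,0)); print(G,r.as_matrix().round(3))
rows(.3,[(G+rt.as_matrix()[:,0]*.038,rt,4)])
E
```

```text
time: 18.9
ee_pos: [0.4328, 0.1016, 0.2116]
ee_rot: [0.76, -0.41, 0.437, 0.25]
ft_force: [0.0, -0.3, 0.2]
finger_gap: 0.0616
time: 19.9
ee_pos: [0.4664, 0.1687, 0.2037]
ee_rot: [-0.608, 0.615, -0.344, -0.366]
ft_force: [0.2, -1.0, -0.1]
finger_gap: 0.0617
[ 0.14 -0.33  2.21 -0.07  0.75 -1.42] [0.4664 0.1687 0.2037]
[0.51300827 0.17053984 0.13313844] [[ 0.496 -0.868 -0.032]
 [ 0.021 -0.025  0.999]
 [-0.868 -0.496  0.006]]
[[0.3,31,-1,-0,-0,0,-0],[0.3,30,-2,-0,-0,0,-0],[0.3,31,-1,-0,-0.01,0,-0],[0.3,31,-1,-0,0,0,-0]]
end [0.5319 0.1714 0.0998] 4
```

View pics/w10.png

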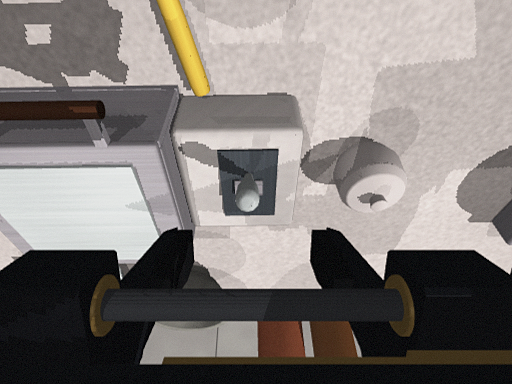

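The bat, at (248, 195), is centred between the fingers at columns 192 and 312. I'll go down along its axis and grip.

```bash
python3 -m creep '[[0.3,31,-1,0,0,0,0],[0.3,30,-2,0,0,0,0],[0.3,31,-1,0,-0.01,0,0],[0.3,31,-1,0,0,0,0],[0.3,0,0,0,0,0,0],[1,0,0,0,0,0,0],[1,0,0,0,0,0,0],[1,0,0,0,0,0,0]]' 60; python3 -m creep '[[1,0,0,0,0,0,0],[1,0,0,0,0,0,0],[1,0,0,0,0,0,0],[1,0,0,0,0,0,0],[1,0,0,0,0,0,0],[1,0,0,0,0,0,0],[1,0,0,0,0,0,0],[1,0,0,0,0,0,0]]'; python3 - <<'E'
from h import *
save("wrist","w11")
s,p,r=cur(); print(p,s['ft_force'],r.as_matrix().round(3).tolist())
E
```

```text
time: 20.95
ee_pos: [0.5325, 0.172, 0.1014]
ee_rot: [-0.605, 0.619, -0.341, -0.367]
ft_force: [0.0, 0.6, 0.2]
finger_gap: 0.0338
time: 21.95
ee_pos: [0.5328, 0.1701, 0.1012]
ee_rot: [-0.604, 0.62, -0.342, -0.367]
ft_force: [-6.9, -14.5, 11.1]
finger_gap: 0.0181
[0.53278593 0.17010815 0.10122265] [ -6.71742198 -14.79487147  10.33153518] [[0.497, -0.866, -0.041], [0.019, -0.037, 0.999], [-0.867, -0.498, -0.002]]
```

View pics/w11.png

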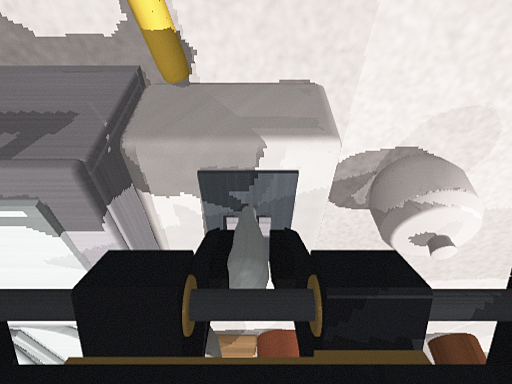

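Gripped, with an 18 mm gap near the taper and a bit of side load in -y. I'll ease 1 mm sideways and pull out about 14 mm.

```bash
python3 -m creep '[[1,-1,0,-1,0,0,0],[1,-2,0,0,0,0,0],[1,-2,0,0,0,0,0],[1,-2,0,0,0,0,0],[1,-2,0,0,0,0,0],[1,-2,0,0,0,0,0],[1,-2,0,0,0,0,0],[1,-1,0,0,0,0,0]]' 60; python3 - <<'E'
from h import *
save("wrist","w12")
s,p,r=cur(); print(p,s['ft_force'],(r.inv().apply(s['ft_force'])).round(1),s['finger_gap'])
E
```

```text
time: 23.0
ee_pos: [0.5258, 0.1692, 0.1122]
ee_rot: [-0.604, 0.619, -0.342, -0.367]
ft_force: [8.8, -8.2, -7.8]
finger_gap: 0.0181
[0.52577667 0.16927202 0.1122328 ] [ 9.70344893 -8.60117175 -8.68369273] [12.2 -3.8 -9. ] 0.01799857282667263
```

View pics/w12.png

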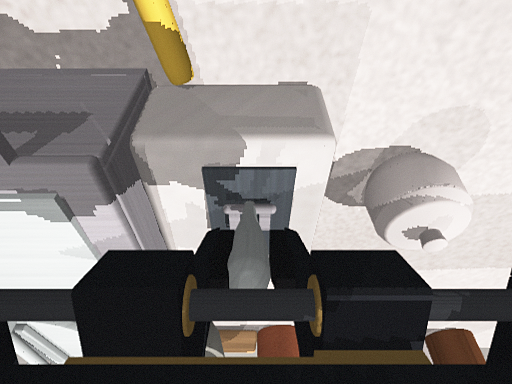

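The TCP moved 13 mm with 12 N along the axis and an unchanged gap, so the bat is out without slipping. Now I'll work out the flip arc about the pivot.

```bash
python3 - <<'E'
from h import *
s,p,r=cur(); wp=RW.inv().apply(p-O)*1000; wx=RW.inv().apply(r.as_matrix()[:,0])
g=wp-38*wx-np.array([-10,wp[1],50]); print('grasp rel pivot',g.round(1),np.hypot(g[0],g[2]).round(1),np.degrees(np.arctan2(g[0],g[2])), wx.round(3), wp[1])
piv=W(-10,175,50); ax=RW.apply([0,1,0]); path=[]
for i in range(1,17):
    q=R.from_rotvec(ax*np.radians(61)*i/16); path.append((piv+q.apply(p-piv),q*r,1))
rows(1,path)
E
```

```text
grasp rel pivot [-54.2   0.   95.2] 109.5 -29.651705216851987 [ 0.497 -0.    -0.868] 174.22259471062878
[[1,0,-5,-0,-0,-0,0.07],[1,0,-4,-0,-0,-0,0.06],[1,0,-5,-0,-0,-0,0.07],[1,1,-5,-0,-0,-0,0.07],[1,-0,-5,-0,-0,-0,0.06],[1,0,-5,-0,-0,-0,0.07],[1,0,-4,-0,-0,-0,0.07],[1,0,-5,-0,-0,-0,0.06]]
[[1,1,-5,-0,-0,-0,0.07],[1,-0,-5,-0,-0,-0,0.06],[1,-0,-4,-0,-0,-0,0.07],[1,0,-5,-0,-0,-0,0.07],[1,0,-5,-0,-0,-0,0.06],[1,0,-5,-0,-0,-0,0.07],[1,1,-4,-0,-0,-0,0.07],[1,-0,-5,-0,-0,-0,0.06]]
end [0.5981 0.1723 0.111 ] 16
```

```bash
python3 -m creep '[[1,0,-5,0,0,0,0.07],[1,0,-4,0,0,0,0.06],[1,0,-5,0,0,0,0.07],[1,1,-5,0,0,0,0.07],[1,0,-5,0,0,0,0.06],[1,0,-5,0,0,0,0.07],[1,0,-4,0,0,0,0.07],[1,0,-5,0,0,0,0.06]]' 60; python3 - <<'E'
from h import *
s,p,r=cur(); wp=RW.inv().apply(p-O)*1000; wx=RW.inv().apply(r.as_matrix()[:,0])
g=wp-38*wx-np.array([-10,wp[1],50]); print('grasp rel pivot',g.round(1),np.hypot(g[0],g[2]).round(1),np.degrees(np.arctan2(g[0],g[2])), wx.round(3), wp[1])
print(s['ft_force'],(r.inv().apply(s['ft_force'])).round(1),s['finger_gap'],s['joint_positions'].round(2)); save("wrist","w13")
E
```

```text
time: 24.05
ee_pos: [0.5605, 0.1704, 0.1197]
ee_rot: [0.485, -0.507, 0.494, 0.514]
ft_force: [2.1, -5.3, -10.6]
finger_gap: 0.0182
grasp rel pivot [0.000e+00 1.000e-01 1.077e+02] 107.7 0.0006873369484138002 [-0.015 -0.002 -1.   ] 173.9492322171454
[  2.114443    -5.31148152 -10.61748713] [10.6 -2.1 -5.4] 0.018230078453659634 [ 0.09  0.32  1.65 -0.    1.19 -1.52]
```

View pics/w13.png

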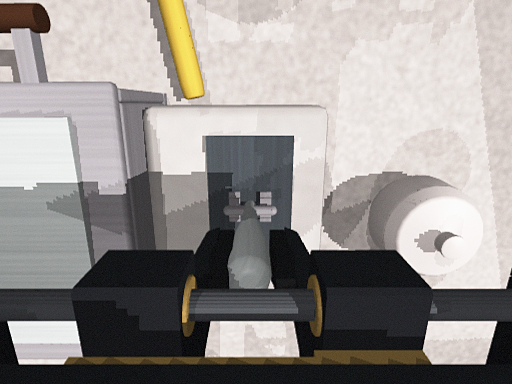

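The flip is halfway with the bat still pulled out (10.6 N along the axis). I'll carry on.

```bash
python3 -m creep '[[1,0,-5,0,0,0,0.07],[1,0,-5,0,0,0,0.06],[1,0,-4,0,0,0,0.07],[1,0,-5,0,0,0,0.07],[1,0,-5,0,0,0,0.06],[1,0,-5,0,0,0,0.07],[1,0,-4,0,0,0,0.07],[1,0,-5,0,0,0,0.06]]' 60; python3 - <<'E'
from h import *
s,p,r=cur(); wp=RW.inv().apply(p-O)*1000; wx=RW.inv().apply(r.as_matrix()[:,0])
g=wp-38*wx-np.array([-10,wp[1],50]); print('grasp rel pivot',g.round(1),np.hypot(g[0],g[2]).round(1),np.degrees(np.arctan2(g[0],g[2])), wx.round(3), wp[1])
print(s['ft_force'],(r.inv().apply(s['ft_force'])).round(1),s['finger_gap'],s['joint_positions'].round(2)); save("wrist","w14")
E
```

```text
time: 25.1
ee_pos: [0.5962, 0.172, 0.1098]
ee_rot: [0.333, -0.359, 0.61, 0.623]
ft_force: [-11.0, -6.3, -5.3]
finger_gap: 0.0185
grasp rel pivot [55.   0.1 92.2] 107.4 30.785521221883972 [-0.521 -0.003 -0.854] 174.08633611035106
[-11.00586851  -6.27023558  -5.32780792] [10.4  6.8 -5.8] 0.018478631895017868 [ 0.08  0.79  1.07  0.02  1.83 -1.53]
```

View pics/w14.png

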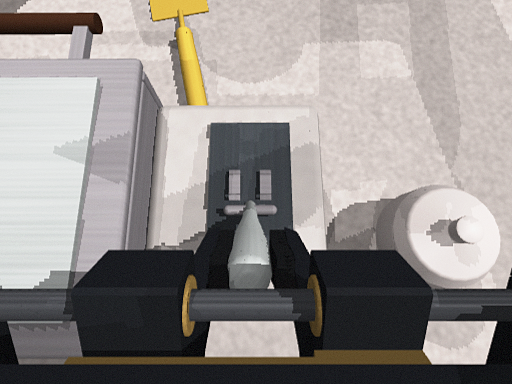

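The bat is against the far stop at 30°. I'll ease it inward, release and back off along its axis.

```bash
python3 -m creep '[[1,3,0,0,0,0,0],[1,3,0,0,0,0,0],[1,3,0,0,0,0,0],[1,2,0,0,0,0,0],[1,0,0,0,0,0,0],[0.4,0,0,0,0,0,0],[0.4,0,0,0,0,0,0],[0.4,0,0,0,0,0,0]]' 60; python3 -m creep '[[0.4,0,0,0,0,0,0],[0.4,-20,0,0,0,0,0],[0.4,-40,0,0,0,0,0],[0.4,-40,0,0,0,0,0],[0.4,-30,0,0,0,0,0],[0.4,0,0,0,0,0,0],[0.4,0,0,0,0,0,0],[0.4,0,0,0,0,0,0]]' 60
python3 - <<'E'
from h import *
s,p,r=cur(); print(p,s['ft_force'],s['joint_positions'].round(2))
save("wrist","w15"); p,d=save("scene","s15"); cv2.imwrite('pics/s15c.png',cv2.resize(p[130:310,160:360,::-1],None,fx=3.3,fy=3.3))
def ana(q):
  w=RW.inv().apply(q-O)*1000
  k=w[(abs(w[:,1]-175)<20)&(w[:,2]>85)&(w[:,2]<175)&(w[:,0]>-60)&(w[:,0]<80)]
  for z in range(85,170,8):
    j=k[(k[:,2]>=z)&(k[:,2]<z+8)]
    if len(j): print(z,len(j),j.mean(0).round(1),np.ptp(j,0).round(1),'pred axis x',round(-10+(z+4-50)*.577,1))
ana(pts("scene",d,np.ones(d.shape,bool)))
c=get_calibration("wrist");_,dw=get_image("wrist"); m=np.ones(dw.shape,bool); m[225:]=0; print('wrist'); ana(pts("wrist",dw,m,c))
E
```

```text
time: 26.15
ee_pos: [0.5925, 0.1737, 0.1037]
ee_rot: [0.336, -0.362, 0.607, 0.623]
ft_force: [-0.3, 0.3, -0.7]
finger_gap: 0.0465
time: 27.15
ee_pos: [0.6579, 0.1762, 0.2131]
ee_rot: [0.334, -0.36, 0.608, 0.623]
ft_force: [-0.7, -0.0, -0.7]
finger_gap: 0.0528
[0.65785023 0.17623678 0.21314477] [-0.74284769 -0.00497731 -0.73437155] [ 0.08  0.85  0.76  0.02  2.08 -1.53]
85 4 [ 14.8 177.3  89.2] [6.8 4.  5.2] pred axis x 12.5
93 3 [ 23.  177.7  97.3] [8.8 4.5 3.7] pred axis x 17.1
101 5 [ 22.4 179.7 104.6] [10.9  3.4  3.9] pred axis x 21.7
109 5 [ 34.2 180.2 113.8] [10.9  6.4  3. ] pred axis x 26.4
117 9 [ 33.1 181.1 121.5] [18.1  7.2  6.2] pred axis x 31.0
125 6 [ 40.7 182.6 130.1] [12.1  3.5  7.7] pred axis x 35.6
133 7 [ 39.5 181.6 136.3] [17.5  4.   5.5] pred axis x 40.2
141 2 [ 46.2 183.7 142.6] [6.2 1.7 2.4] pred axis x 44.8
wrist
85 8 [  6.  172.4  88. ] [3.7 7.3 4.9] pred axis x 12.5
93 4 [  8.8 172.5  95.4] [1.5 3.1 4.5] pred axis x 17.1
101 5 [ 13.  172.7 104.7] [2.1 5.  6.4] pred axis x 21.7
109 9 [ 17.6 174.7 113.7] [ 7.  10.5  7.1] pred axis x 26.4
117 8 [ 20.2 173.2 120.7] [ 3.  10.3  6.9] pred axis x 31.0
125 36 [ 26.  172.1 129.8] [13.1 19.6  7. ] pred axis x 35.6
133 48 [ 30.  173.4 137.1] [11.6 18.3  7.5] pred axis x 40.2
141 182 [ 44.7 172.9 146.3] [23.3 18.7  7.6] pred axis x 44.8
149 279 [ 43.1 172.7 151.1] [15.4 16.5  5. ] pred axis x 49.4
```

View pics/s15c.png

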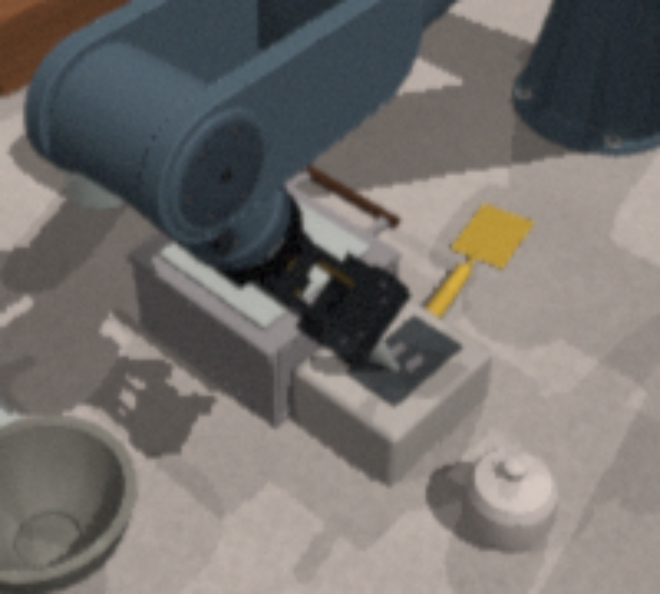

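View pics/w15.png

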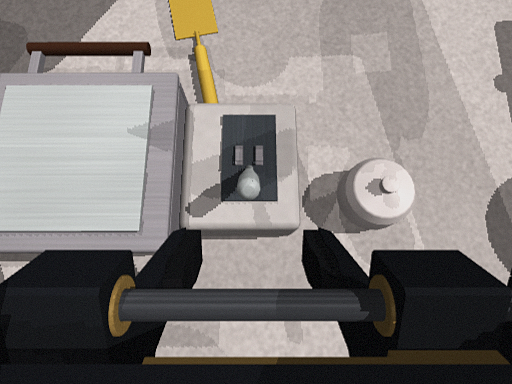

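The wrist view shows the bat leaning to the back, with its tip at (249, 180), and the fingers clear of it. I'll lift further away and check tip height, lid and bystanders.

```bash
python3 -m creep '[[0.4,-40,0,0,0,0,0],[0.4,-40,0,0,0,0,0],[0.4,0,30,0,0,0,0],[0.4,0,30,0,0,0,0],[0.4,0,0,0,0,0,0],[0.4,0,0,0,0,0,0],[0.4,0,0,0,0,0,0],[0.4,0,0,0,0,0,0]]' 60
python3 - <<'E'
from h import *
s,p,r=cur(); print(p,s['ft_force'],s['qd'].round(3))
pc,d=save("scene","s16"); cv2.imwrite('pics/s16c.png',cv2.resize(pc[130:310,160:360,::-1],None,fx=3.3,fy=3.3))
q=pts("scene",d,np.ones(d.shape,bool)); w=RW.inv().apply(q-O)*1000
k=w[(abs(w[:,1]-175)<20)&(w[:,2]>85)&(w[:,2]<200)&(w[:,0]>-60)&(w[:,0]<80)]
print('bat top',np.sort(k[:,2])[-6:].round(1)); A=k-np.array([-10,175,50]); print('r',np.sort(np.hypot(A[:,0],A[:,2]))[-6:].round(1)); t=A[A[:,2]>60].mean(0);print('angle',np.degrees(np.arctan2(t[0],t[2])))
l=w[(abs(w[:,1])<80)&(abs(w[:,0])<80)&(w[:,2]>60)&(w[:,2]<130)]; print('lid z',np.percentile(l[:,2],[5,50,95]))
for n in ("jar","salt","spatula","mug"):
  for rr in regions_of("scene",n)[:1]:
    print(n,round(rr["confidence"],2),rr["extent"],np.median(pts("scene",d,rr["pixels"]),0).round(3))
_,dt=save("top","t16")
for n in ("jar","salt","spatula","mug"):
  for rr in regions_of("top",n)[:1]:
    print(n,round(rr["confidence"],2),rr["extent"],np.median(pts("top",dt,rr["pixels"]),0).round(3))
E
```

```text
time: 28.3
ee_pos: [0.649, 0.1756, 0.3134]
ee_rot: [0.335, -0.361, 0.608, 0.623]
ft_force: [-0.2, 0.2, 0.0]
finger_gap: 0.0528
[0.64900363 0.17560433 0.313372  ] [-0.21991421  0.20480087  0.02169883] [ 0.002 -0.007  0.002  0.     0.001 -0.001]
bat top [151.6 151.9 152.2 152.4 152.8 152.9]
r [116.2 116.7 116.8 116.9 118.4 118.5]
angle 31.17546606281724
lid z [108.42482857 112.23271276 114.98995256]
jar 0.8 [176.7, 150.2, 29.5, 44.9] [ 0.579 -0.284  0.092]
salt 0.96 [299.5, 268.6, 28.9, 26.3] [0.604 0.333 0.059]
spatula 0.7 [292.0, 191.4, 25.0, 37.0] [0.321 0.079 0.001]
mug 0.48 [215.5, 176.1, 5.0, 9.1] [ 0.48  -0.239  0.023]
jar 0.6 [332.3, 169.3, 38.3, 27.6] [ 0.555 -0.296  0.147]
spatula 0.74 [220.0, 212.3, 30.9, 69.3] [0.314 0.08  0.005]
mug 0.95 [316.0, 207.3, 33.9, 39.5] [ 0.433 -0.252  0.018]
```

View pics/s16c.png

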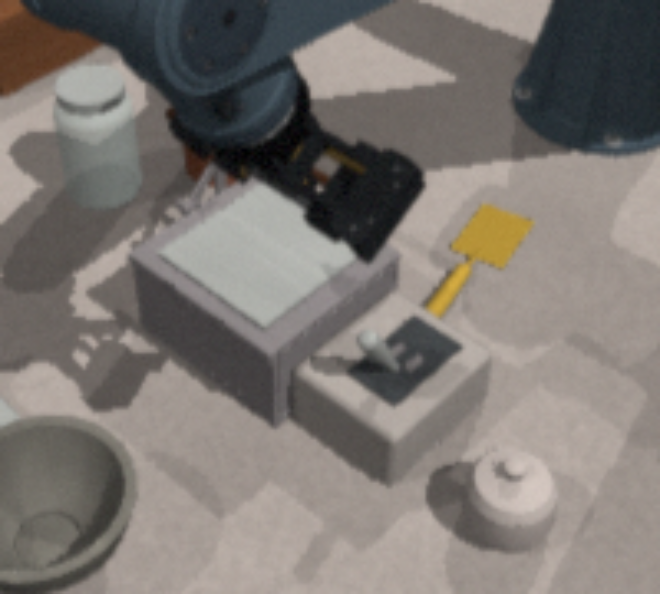

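The bat is on the far side at about 31°, with its tip 117 mm from the pivot, so it is fully in. The lid is flat and the bystanders are where they were. The arm touches nothing.

```bash
python3 -c "
from cell import *
print(finish_job())"
```

```text
the job is handed in; nothing more can be done
None
```

The lid is shut, the warmer is switched on and locked, and the job is handed in. It took about 28 s of the 70 s allowed; no verdict was reported.

**What I did:** I lifted the stay's knee about 20° along its arc to unlock it. I then gripped the lid bar and lowered the lid at roughly 0.4 rad/s until it pressed shut. I pulled the bat out about 13 mm, flipped it to the far side, let it back in and backed the arm away.

**Last checks:**
- **Lid:** its top is flat at about 112 mm.
- **Bat:** it leans about 31° to the back, with its tip 117 mm from the pivot, so it is fully in.
- **Arm:** it touches nothing; the force reading is about 0.
- **Bystanders:** the jar, salt cellar and mug show no movement beyond measuring noise. The spatula's two sightings differ from the start by up to about 15 mm, because different parts of it were visible; nothing touched it.

**What disagreed or failed:**
- The fingertips were about 20 mm behind the reported TCP, although the description puts them 14 mm ahead. Because of this my first two grips on the knee bar closed above it. I measured the offset with the wrist camera and used it for every later grasp.
- In the last detection pass the network did not find the salt cellar in the top view, but found it unmoved in the scene view.

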